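# Open the child-resistant cap of the tall pill tub

## Robot

A 7-joint arm with a two-finger parallel gripper is mounted at the origin on the work surface. World frame = base frame: x ahead of the robot, y to its left, z up, the work surface at z = 0. Lengths are in m, angles in rad, forces in N, time in s.
With the tool pointing down it reaches from about 0.425 to 1.025 m from the base axis. Payload 9.4 kg.
Tool frame: the origin (TCP) lies at the very end of the fingers, on their centre line; the grasp point (between the pads) lies 19 mm behind it; z points along the fingers, y is the direction in which the jaws open and shut (so a half turn about z gives the same grasp; the last joint's range is limited). The gripper opens to 85 mm and grips with 20 to 120 N. Pads are 22 mm wide; open, the fingers measure 114 mm over their backs; the gripper's body (76 mm by 85 mm) begins 54 mm behind the grasp point. The pads swing forward as they close: fully open they stand 13 mm farther back than shut.
Start: joints at [1.046, 0.599, -0.003, 1.599, 0.002, 0.943, -0.08], TCP at [0.314, -0.654, 0.231] pointing down, gripper open.
Joint ranges: [-2.57, 2.57], [-0.35, 1.97], [-1.29, 1.29], [0.11, 2.56], [-1.05, 4.19], [0.11, 1.86], [-2.63, 2.63]. Speed limits (rad/s): [2.22, 2.22, 3.01, 3.01, 3.14, 3.14, 3.14].

## Interface

Orientations are given as a unit quaternion [w, x, y, z].
In Python, from bench import env, viewer gives the robot as it stands.
- The arm moves only by the tool arm_command, never from a script. Its argument "series" is a list of rows, each a list of 3 entries, a list of its own where there are three numbers: the shift along the tool's x, y, z in mm, then the turn about the tool's z in degrees, then the closure, from -1 (fully open) to 1 (shut), so that 0 is half open. A call has 1 to 10 rows; each row is the pose to reach, as a shift and turn from the pose commanded when the call began, along the tool's axes at that moment; what a row does not reach only later rows make up. A row lasts 1/10 s, in which the tool goes at most 50 mm and 8.59 degrees, less where a joint would pass 70% of its speed; a pose out of reach is approached as far as the arm can. A call with a gripper value outside its range is refused whole. The fingers move at their own pace and stop on an object; "force" is the grip in N (left out, the last holds). Time passes only in rows, so rows that repeat a pose let the fingers close. It gives the time, the measured TCP pose, the force and the opening at its end, in the units of the state.
- env.observe(): the state, without advancing time (a new reading comes with each control period).
- viewer.get_image(name): name is "scene" or "side" or "wrist"; returns a dict with "pixels" (384x512x3 uint8, red, green, blue), "fx", "fy", "cx", "cy" (pixels), "rvec" (rotation vector, rad) and "tvec" (3), from world to camera coordinates, as OpenCV has them. Camera axes: x right, y down, z forward; pixel columns grow to the right and rows downward; lengths in m; the calibration is good to about 2 mm. A picture is of the moment at which its call begins. There is no depth.
- env.sign_off(): hands the job in, once; it reports no verdict.
The state is a dict: "clock": time; "q": joint angles; "joint_vel": joint speeds; "tau": joint torques, N m; "tool_pos": TCP position; "eef_rot": TCP orientation; "contact_force": force on the tool from outside, world axes, zero at the start; "torque": the same for the moment, N m; "finger_gap": finger opening in m.
Only numpy, scipy, OpenCV 4.12 (cv2) and the standard library are available. Lean on these libraries where they do the work, as an engineer would, in place of code of your own. Each camera call takes 0.05 s, during which the arm holds its last target. There are 200 camera calls.

## Task

On the shelf stand two white pill tubs held in steel feet, whose child-resistant caps carry a raised finger bar, a tall one and a short one, and a plain-lidded jar. Open the tall tub's cap: press it down hard and, keeping it pressed, turn it anticlockwise (seen from above) as far as it goes, then let go so that it springs back up. Leave the short tub's cap closed.

Things in the scene. Friction and masses are not known exactly. Their poses are not given: they have to be found in the camera images.
- tall_bar (a point): Middle of the top edge of the white finger bar on the tall tub's cap, 150 mm above the shelf. The bar is 50 mm long (this point's x axis), 14 mm thick (y) and rises 26 mm from the cap's flat round deck, 60 mm across; z is up. The point turns and sinks with the cap. The ivory tub, 62 mm across, is fixed in a dark square steel foot (76 mm): it neither slides nor turns.
- tall_cap (a joint): Turn of the tall tub's cap about its upright axis, rad: 0 closed, grows anticlockwise seen from above, open stop at 1.25 (72 degrees). Locked at 0 unless the cap is pressed down 6 mm or more. So pressed it turns easily (0.1 N m); keep it pressed until past 0.8, where it comes clear of its lock. It stays where it is left.
- tall_press (a joint): How far the tall tub's cap is pressed down, m: 0 up, stop at 0.008. A return spring pushes it up with 2 N per mm (12 N at the 6 mm that unlock it, 16 N fully down).
- short_cap (a joint): Turn of the short tub's cap, rad, 0 closed: the same cap, but its bar's top is only 108 mm above the shelf. To be left closed. The two tubs and the jar change places, 0.46 to 0.58 m ahead of the robot, up to 0.29 m to either side; nothing near the tall tub is higher than 110 mm.
Not all that is in view belongs to the job. Leave any brown or yellow look-alike of the part that bears tall_bar alone.

How it is judged:
By the outcome, as a careful person would: the job done as asked, in the order asked, and still so for the second after the job is handed in, with the robot touching nothing.
It also fails if it takes over 32 s, if anything falls off the work surface, if the arm or the gripper's body presses on something with over 40 N, if the wrist force passes 120 N, or if a joint passes its speed limit or range.

## Working session

There is one attempt and no reset: what is moved stays moved. The work goes in short steps, Python scripts to look and compute and a tool call to move; the robot and the scene stay as the last step left them, time stands still between calls to the robot, and variables do not carry over. Pictures are saved under pics/ and viewed, about 8 in all and at most 12, crops included, and the job is handed in when it is done.

Besides the shell and the picture viewer there is one more tool, called after "Call:" as name(argument=value, ...), one argument or row to a line, values as JSON. arm_command: Moves the arm, as the interface text tells. Its arguments: {"type":"object","properties":{"series":{"type":"array"},"force":{"type":"number"}},"required":["series"]}

```bash
mkdir -p pics; cat > h.py <<'E'
import cv2, numpy as np
from bench import env, viewer
def grab(n,f):
    d=viewer.get_image(n); cv2.imwrite(f'pics/{f}.png',cv2.cvtColor(d['pixels'],cv2.COLOR_RGB2BGR))
    np.savez(f'pics/{f}.npz',**{k:np.array(d[k]) for k in d}); return d
def ray(f,u,v,z):
    d=np.load(f'pics/{f}.npz'); R=cv2.Rodrigues(d['rvec'].astype(float))[0]; t=d['tvec'].reshape(3)
    c=-R.T@t; r=R.T@np.array([(u-d['cx'])/d['fx'],(v-d['cy'])/d['fy'],1]); return c+r*(z-c[2])/r[2]
def proj(f,P):
    d=np.load(f'pics/{f}.npz'); K=np.array([[d['fx'],0,d['cx']],[0,d['fy'],d['cy']],[0,0,1]],float)
    return cv2.projectPoints(np.array(P,float).reshape(-1,3),d['rvec'].astype(float),d['tvec'].astype(float),K,None)[0].reshape(-1,2)
E
python3 - <<'E'
from h import *
for n in('scene','side'): grab(n,n+'1')
a=cv2.imread('pics/scene1.png');b=cv2.imread('pics/side1.png')
cv2.imwrite('pics/s1.png',cv2.resize(a,(800,600)));cv2.imwrite('pics/s2.png',cv2.resize(b,(800,600)))
s=env.observe();print({k:np.round(s[k],3) for k in s})
for n in('scene1','side1'):
  d=np.load(f'pics/{n}.npz');R=cv2.Rodrigues(d['rvec'].astype(float))[0];print(-R.T@d['tvec'].reshape(3))
E
```

```text
{'clock': np.float64(0.1), 'q': array([ 1.046,  0.6  , -0.003,  1.6  ,  0.002,  0.943, -0.08 ]), 'joint_vel': array([ 0.001, -0.002, -0.001, -0.003, -0.001, -0.002, -0.001]), 'tau': array([ 5.0000e-03, -7.7800e+01,  1.5700e+00, -2.5863e+01,  1.3000e-02,
        5.0000e-03,  0.0000e+00]), 'tool_pos': array([ 0.314, -0.653,  0.23 ]), 'eef_rot': array([-0.001,  0.975,  0.222, -0.   ]), 'contact_force': array([-0.017, -0.043, -0.076]), 'torque': array([ 0.045, -0.029, -0.031]), 'finger_gap': np.float64(0.085)}
[1.05967664 0.16817546 0.87065141]
[0.29384362 0.49416811 0.65572011]
```

View pics/s1.png

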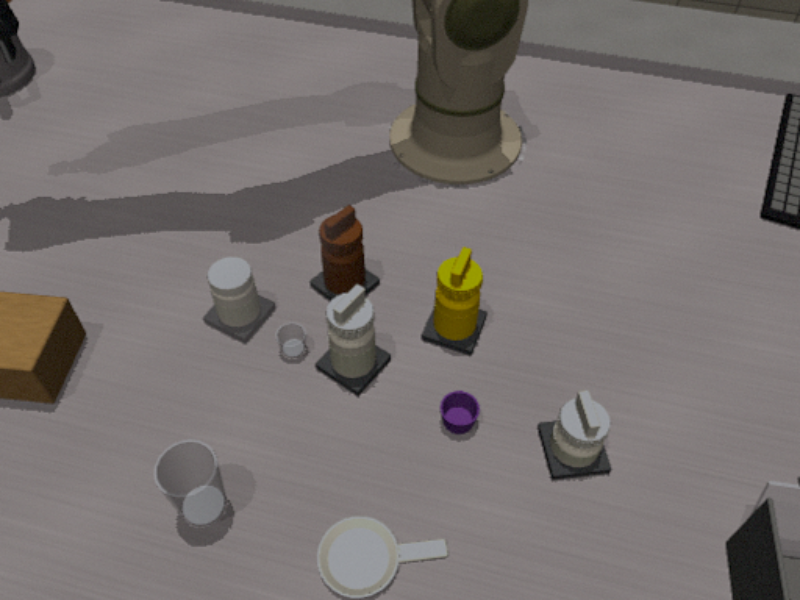

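View pics/s2.png

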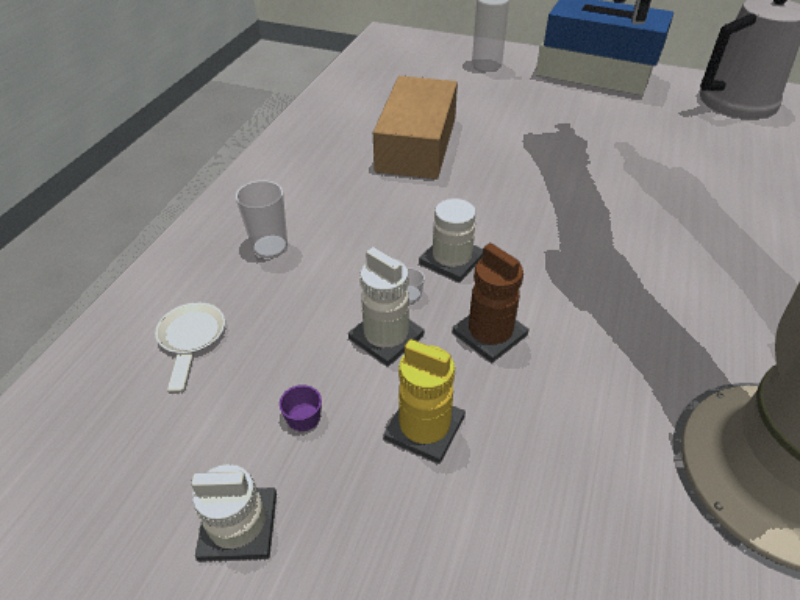

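Candidates in the scene picture (800x600):
- White tall tub: bar at (350,302).
- White short tub: bar at (586,412).
- Brown look-alike: (340,222).
- Yellow look-alike: (461,265).
- Plain-lidded jar: (232,270).

I choose the white tall one, which is at (384,265) in the side view. Next is a close crop to check it.

```bash
python3 - <<'E'
from h import *
a=cv2.imread('pics/scene1.png')[175:255,190:260];b=cv2.imread('pics/side1.png')[150:230,215:285]
cv2.imwrite('pics/c1.png',np.hstack([cv2.resize(x,(350,400),interpolation=cv2.INTER_CUBIC) for x in(a,b)]))
E
```

```text
(no output)
```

View pics/c1.png

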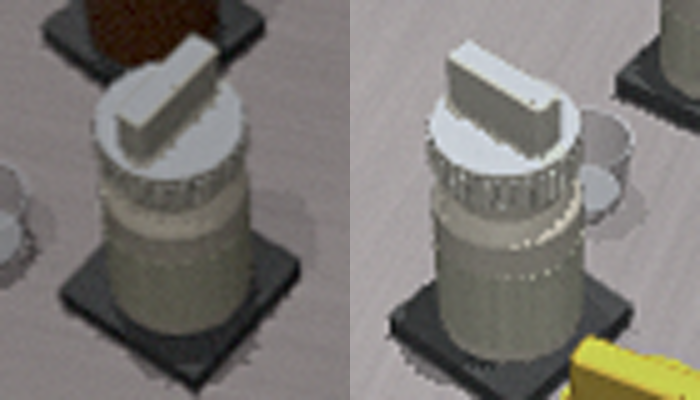

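The crop shows the tall white tub with its bar. Bar-top ends are at about (128,120) and (206,42) in the scene half, and (459,46) and (548,104) in the side half.

```bash
python3 - <<'E'
from h import *
for f,e,o in(('scene1',((128,120),(206,42)),(190,175)),('side1',((459,46),(548,104)),(145,150))):
    p=[ray(f,o[0]+u/5,o[1]+v/5,.15) for u,v in e]; d=p[1]-p[0]
    print(f,np.round(p,4),np.round((p[0]+p[1])/2,4),np.linalg.norm(d),np.degrees(np.arctan2(d[1],d[0])))
for n,u,v in(('brown',340,285),('jar',237,318),('tall',352,365),('yel',455,330),('short',576,455)): print(n,ray('scene1',u*.64,v*.64,.0))
E
```

```text
scene1 [[ 0.5386 -0.0426  0.15  ]
 [ 0.4936 -0.0248  0.15  ]] [ 0.5161 -0.0337  0.15  ] 0.048413851651814166 158.51075627707084
side1 [[ 0.5354 -0.0421  0.15  ]
 [ 0.4914 -0.0228  0.15  ]] [ 0.5134 -0.0325  0.15  ] 0.04808162633656487 156.21938248666916
brown [ 0.3812676  -0.09716206  0.        ]
jar [ 0.48108406 -0.22410434  0.        ]
tall [ 0.51591637 -0.03662274  0.        ]
yel [0.41867714 0.09000828 0.        ]
short [0.57294998 0.28189316 0.        ]
```

```bash
cat >> h.py <<'E'
from scipy.spatial.transform import Rotation as Ro
def shift(p,yaw):
    s=env.observe(); q=s['eef_rot']; R=Ro.from_quat([q[1],q[2],q[3],q[0]]).as_matrix()
    y0=np.degrees(np.arctan2(R[1,0],R[0,0])); print('clock',s['clock'],'pos',np.round(s['tool_pos'],4),'yaw',y0,'q7',s['q'][6],'F',np.round(s['contact_force'],1),'gap',s['finger_gap'])
    print('shift mm',np.round(R.T@(np.array(p)-s['tool_pos'])*1e3,1),'turn',-(yaw-y0),'tilt',R[:,2])
E
python3 -c "
from h import *
shift([.515,-.033,.23],-23)"
```

```text
clock 0.1 pos [ 0.3137 -0.6531  0.2305] yaw 25.66101552878128 q7 -0.07978945767901299 F [-0.  -0.  -0.1] gap 0.08504324668273523
shift mm [ 450.  -471.8    1.1] turn 48.66101552878128 tilt [-7.34369351e-04  1.26727875e-03 -9.99998927e-01]
```

Call:
arm_command(
  series=[
    [[45, -47, 0], 5, -1],
    [[75, -78, 0], 10, -1],
    [[105, -110, 0], 15, -1],
    [[135, -141, 0], 20, -1],
    [[165, -173, 0], 25, -1],
    [[195, -204, 0], 30, -1],
    [[225, -236, 0], 35, -1],
    [[255, -267, 0], 40, -1],
    [[285, -299, 0], 45, -1],
    [[310, -325, 0], 48.7, -1],
  ],
  force=60,
)

```text
clock: 1.1
tool_pos: [0.4529, -0.2238, 0.2311]
eef_rot: [-0.0, 0.98, -0.201, -0.0]
contact_force: [0.3, 0.3, 0.2]
finger_gap: 0.0854
```

```bash
python3 -c "
from h import *
shift([.515,-.033,.23],-23)"
```

```text
clock 1.1 pos [ 0.4529 -0.2238  0.2311] yaw -23.17038290975813 q7 -1.512209146200418 F [0.3 0.3 0.2] gap 0.08540164348215358
shift mm [ -18.  -199.8    1.2] turn -0.17038290975812842 tilt [-3.75900307e-04  5.76407152e-04 -9.99999763e-01]
```

Call:
arm_command(
  series=[
    [[-4, -40, 0], 0, -1],
    [[-7, -80, 0], 0, -1],
    [[-11, -120, 0], 0, -1],
    [[-14, -160, 0], 0, -1],
    [[-18, -190, 0], 0, -1],
    [[-18, -200, 0], 0, -1],
    [[-18, -200, 0], 0, -1],
    [[-18, -200, 0], 0, -1],
  ],
)

```text
clock: 1.9
tool_pos: [0.5139, -0.0365, 0.2311]
eef_rot: [0.0, 0.98, -0.2, -0.0]
contact_force: [0.4, -0.6, -0.8]
finger_gap: 0.0851
```

```bash
python3 - <<'E'
from h import *
shift([.515,-.033,.23],-23)
for n in('scene','wrist','side'):grab(n,n+'2')
a=cv2.imread('pics/wrist2.png');b=cv2.imread('pics/side2.png')[110:260,180:330]
cv2.imwrite('pics/w2.png',np.hstack([cv2.resize(a,(512,384)),cv2.resize(b,(288,288))[:].copy() if 0 else cv2.copyMakeBorder(cv2.resize(b,(288,288)),0,96,0,0,0)]))
print(proj('wrist2',[[.515,-.033,.15],[.538,-.0427,.15],[.492,-.0233,.15]]))
E
```

```text
clock 1.9 pos [ 0.5139 -0.0365  0.2311] yaw -23.08992339802789 q7 -1.9139405443443895 F [ 0.4 -0.6 -0.8] gap 0.08506001628205653
shift mm [-0.3 -3.6  1.1] turn -0.08992339802788862 tilt [-6.15319604e-04 -6.81840938e-04 -9.99999578e-01]
[[255.0953088  200.02503299]
 [254.77900622 171.63748085]
 [255.39117816 226.57874251]]
```

View pics/w2.png

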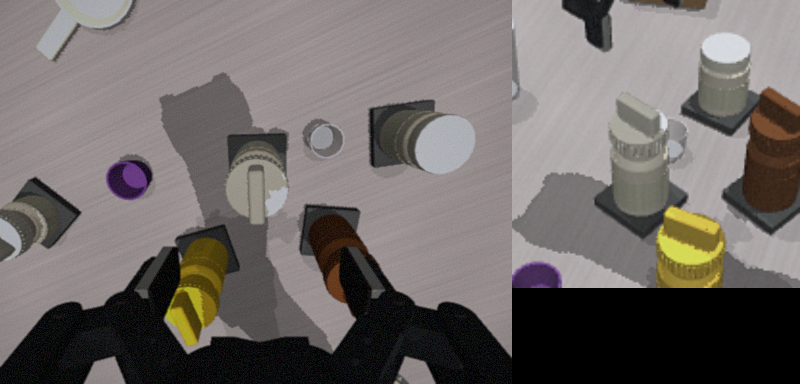

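The wrist picture shows the bar top from about (257,167) to (256,222), within a few mm of the prediction. One enlarged crop will refine it.

```bash
python3 - <<'E'
from h import *
a=cv2.imread('pics/wrist2.png')[145:235,215:305]
b=cv2.resize(a,(540,540),interpolation=cv2.INTER_CUBIC); cv2.imwrite('pics/w3.png',cv2.convertScaleAbs(b,alpha=1.3))
E
```

```text
(no output)
```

View pics/w3.png

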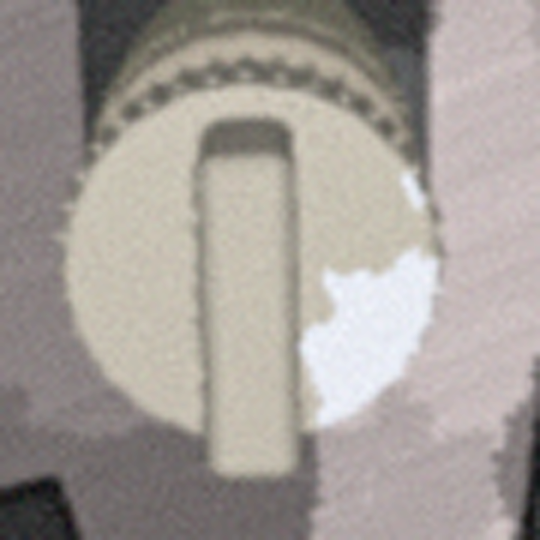

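```bash
python3 - <<'E'
from h import *
p=[ray('wrist2',215+u/6,145+v/6,.15) for u,v in((250,155),(255,478))]
d=p[0]-p[1];print(p,sum(p)/2,np.linalg.norm(d),np.degrees(np.arctan2(d[1],d[0])))
print(ray('wrist2',215+252/6,145+262/6,.124))
E
```

```text
[array([ 0.53801257, -0.04440364,  0.15      ]), array([ 0.49296761, -0.02574428,  0.15      ])] [ 0.51549009 -0.03507396  0.15      ] 0.04875674496261036 -22.501223901701596
[ 0.51612085 -0.03506466  0.124     ]
```

Call:
arm_command(
  series=[
    [[1, -2, 30], 0, -1],
    [[1, -2, 60], 0, -1],
    [[1, -2, 80], 0, -1],
    [[1, -2, 95], 0, -1],
    [[1, -2, 102], 0, -1],
    [[1, -2, 102], 0, -1],
    [[1, -2, 102], 0, -1],
  ],
)

```text
clock: 2.75
tool_pos: [0.5162, -0.0343, 0.1298]
eef_rot: [-0.0, 0.98, -0.2, 0.0]
contact_force: [0.2, -0.4, -0.2]
finger_gap: 0.0854
```

Call:
arm_command(
  series=[
    [[0, 0, 0], 0, 1],
    [[0, 0, 0], 0, 1],
    [[0, 0, 0], 0, 1],
    [[0, 0, 0], 0, 1],
    [[0, 0, 0], 0, 1],
    [[0, 0, 0], 0, 1],
    [[0, 0, 0], 0, 1],
    [[0, 0, 0], 0, 1],
    [[0, 0, 0], 0, 1],
    [[0, 0, 0], 0, 1],
  ],
  force=60,
)

```text
clock: 3.75
tool_pos: [0.5158, -0.0342, 0.1292]
eef_rot: [0.0, 0.98, -0.2, -0.0]
contact_force: [-1.4, -5.4, 1.4]
finger_gap: 0.0128
```

```bash
python3 -c "
from h import *
shift([.5155,-.035,.128],-23)
print(env.observe()['torque'])"
```

```text
clock 3.75 pos [ 0.5158 -0.0342  0.1292] yaw -23.05632535328781 q7 -1.876578853292609 F [-1.4 -5.4  1.4] gap 0.012838109608574648
shift mm [-0.   0.8  1.2] turn -0.05632535328781074 tilt [-3.38631570e-04 -4.42150352e-04 -9.99999845e-01]
[-1.07532273  0.2680637   0.27174377]
```

Call:
arm_command(
  series=[
    [[0, 0.5, 3], 0, 1],
    [[0, 0.5, 6], 0, 1],
    [[0, 0.5, 8], 0, 1],
    [[0, 0.5, 9], 0, 1],
    [[0, 0.5, 9], 0, 1],
    [[0, 0.5, 9], 0, 1],
  ],
  force=60,
)

```text
clock: 4.35
tool_pos: [0.516, -0.0343, 0.122]
eef_rot: [-0.0, 0.98, -0.2, 0.001]
contact_force: [-6.5, -3.6, 28.9]
finger_gap: 0.0127
```

Call:
arm_command(
  series=[
    [[0, 0, 0], -4, 1],
    [[0, 0, 0], -8, 1],
    [[0, 0, 0], -12, 1],
    [[0, 0, 0], -16, 1],
    [[0, 0, 0], -16, 1],
  ],
)

```text
clock: 4.85
tool_pos: [0.5159, -0.0343, 0.122]
eef_rot: [-0.0, 0.998, -0.061, 0.001]
contact_force: [-7.5, -2.1, 29.6]
finger_gap: 0.0124
```

```bash
python3 -c "
from h import *
shift([.5155,-.035,.128],-23)
print(env.observe()['torque'])"
```

```text
clock 4.85 pos [ 0.5159 -0.0343  0.122 ] yaw -6.9696578814760475 q7 -1.68698873724427 F [-7.5 -2.1 29.6] gap 0.012407168935979367
shift mm [-0.3  0.7 -6. ] turn 16.030342118523954 tilt [ 1.18101663e-03  5.41827687e-04 -9.99999156e-01]
[-0.47418401  1.6085082   0.10390327]
```

Call:
arm_command(
  series=[
    [[0, 0, 0], -6, 1],
    [[0, 0, 0], -12, 1],
    [[0, 0, 0], -18, 1],
    [[0, 0, 0], -24, 1],
    [[0, 0, 0], -30, 1],
    [[0, 0, 0], -36, 1],
    [[0, 0, 0], -42, 1],
    [[0, 0, 0], -46, 1],
    [[0, 0, 0], -50, 1],
    [[0, 0, 0], -50, 1],
  ],
)

```text
clock: 5.85
tool_pos: [0.5157, -0.0343, 0.122]
eef_rot: [0.0, 0.93, 0.367, 0.0]
contact_force: [-7.5, -2.6, 29.0]
finger_gap: 0.0123
```

Call:
arm_command(
  series=[
    [[0, 0, 0], -2, 1],
    [[0, 0, 0], -4, 1],
    [[0, 0, 0], -6, 1],
    [[0, 0, 0], -8, 1],
    [[0, 0, 0], -8, 1],
    [[0, 0, 0], -8, 1],
  ],
)

```text
clock: 6.45
tool_pos: [0.5157, -0.0343, 0.122]
eef_rot: [0.0, 0.903, 0.429, 0.0]
contact_force: [-8.4, -2.3, 28.4]
finger_gap: 0.0125
```

```bash
python3 -c "
from h import *
shift([.5155,-.035,.128],49)
print(env.observe()['torque'])"
```

```text
clock 6.45 pos [ 0.5157 -0.0343  0.122 ] yaw 50.850320574390956 q7 -1.0028246433701171 F [-8.4 -2.3 28.4] gap 0.012510071448513259
shift mm [-0.7  0.3 -6. ] turn 1.850320574390956 tilt [ 4.49488593e-04 -3.95905932e-04 -9.99999821e-01]
[-0.58884438  1.8144429  -0.35306007]
```

Call:
arm_command(
  series=[
    [[0, 0, -2], 2, 1],
    [[0, 0, -4], 2, 1],
    [[0, 0, -6], 2, 1],
    [[0, 0, -8], 2, 1],
    [[0, 0, -8], 2, 1],
    [[0, 0, -8], 2, 1],
  ],
)

```text
clock: 7.05
tool_pos: [0.5155, -0.0343, 0.1281]
eef_rot: [-0.0, 0.91, 0.414, -0.0]
contact_force: [-1.7, -2.8, 3.4]
finger_gap: 0.0123
```

Call:
arm_command(
  series=[
    [[0, 0, 0], 0, -0.5],
    [[0, 0, 0], 0, -1],
    [[0, 0, 0], 0, -1],
    [[0, 0, 0], 0, -1],
    [[0, 0, 0], 0, -1],
    [[0, 0, 0], 0, -1],
    [[0, 0, 0], 0, -1],
    [[0, 0, 0], 0, -1],
  ],
)

```text
clock: 7.85
tool_pos: [0.5159, -0.0342, 0.1283]
eef_rot: [-0.0, 0.91, 0.414, 0.0]
contact_force: [-0.8, 0.9, -0.1]
finger_gap: 0.0854
```

Call:
arm_command(
  series=[
    [[0, 0, -30], 0, -1],
    [[0, 0, -60], 0, -1],
    [[0, 0, -90], 0, -1],
    [[0, 0, -105], 0, -1],
    [[0, 0, -105], 0, -1],
    [[0, 0, -105], 0, -1],
  ],
)

```text
clock: 8.45
tool_pos: [0.5156, -0.0344, 0.233]
eef_rot: [0.0, 0.91, 0.414, 0.0]
contact_force: [-0.5, -0.0, 0.4]
finger_gap: 0.0853
```

```bash
python3 - <<'E'
from h import *
shift([.5155,-.035,.23],49)
for n in('wrist','side','scene'):grab(n,n+'4')
a=cv2.imread('pics/wrist4.png')[145:235,215:305];b=cv2.imread('pics/side4.png')[140:230,205:295]
cv2.imwrite('pics/c4.png',np.hstack([cv2.resize(x,(400,400),interpolation=cv2.INTER_CUBIC) for x in(a,b)]))
E
```

```text
clock 8.45 pos [ 0.5156 -0.0344  0.233 ] yaw 48.9463496861706 q7 -0.9365093228655608 F [-0.5 -0.   0.4] gap 0.08528609938189698
shift mm [-0.6  0.3  3. ] turn -0.053650313829400886 tilt [ 1.74884161e-04 -1.71228961e-04 -9.99999970e-01]
```

View pics/c4.png

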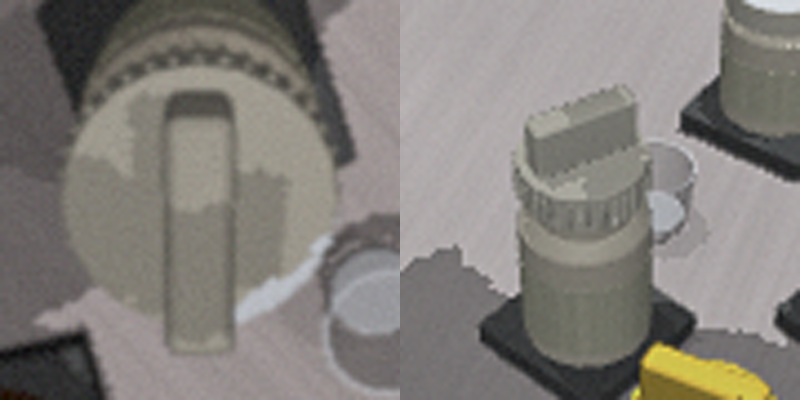

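```bash
python3 - <<'E'
from h import *
k=90/400
p=[ray('wrist4',215+u*k,145+v*k,.15) for u,v in((200,116),(200,350))]
d=p[0]-p[1];print(sum(p)/2,np.linalg.norm(d),np.degrees(np.arctan2(d[1],d[0]))+22.5)
e=((526,118),(637,93)); 
p=[ray('side4',205+(u-400)*k,140+v*k,.15) for u,v in e];d=p[1]-p[0];print(p,np.linalg.norm(d))
u=np.array([np.cos(.855),np.sin(.855)])*.025
for z in(.142,.15): print(z,[(proj('side4',[.5155+s*u[0],-.035+s*u[1],z])-[205,140])/k+[400,0] for s in(-1,1)])
a=cv2.imread('pics/scene4.png');cv2.imwrite('pics/s4.png',a)
E
```

```text
[ 0.51646394 -0.03357921  0.15      ] 0.0480419892605447 71.45347342576008
[array([ 0.53355761, -0.02020099,  0.15      ]), array([ 0.4945139 , -0.05157011,  0.15      ])] 0.05008425083053777
0.142 [array([[629.02504831, 101.24419374]]), array([[526.8188436 , 138.78342379]])]
0.15 [array([[628.91844627,  87.36910932]]), array([[525.92383643, 124.89101447]])]
```

View pics/s4.png

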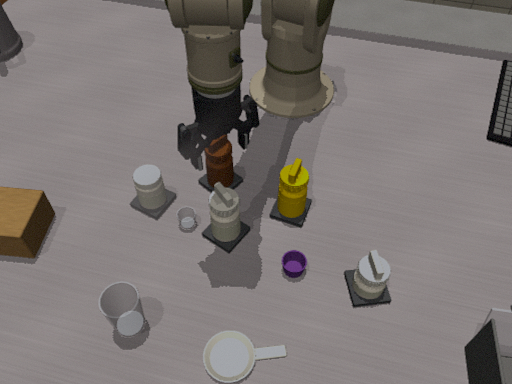

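The scene is undisturbed: tall bar at about (222,192), turned; short cap at (373,268), unchanged. The bar measures 71.5° of turn and its top lies at the 150 mm level, so the cap has sprung up. The robot is clear, so I'm handing in.

```bash
python3 -c "
from h import *
print(env.sign_off())"
```

```text
the job is handed in; nothing more can be done
None
```

The tall tub's cap is open and has sprung back up, and the job was handed in at about 8.6 s of the 32 s allowed. `sign_off` reports no verdict, so the checks below are my own.

**What I did:** I gripped the white tall tub's bar and pressed it down until the force reached about 29 N, well past the 16 N of full travel. Keeping it pressed, I turned it anticlockwise until the torque showed the stop, then eased up, let go and withdrew upward.

**Checks after release:**
- **Turn:** the bar had turned about 71.5° in the wrist picture; the stop is at about 72°.
- **Height:** in the side picture the bar's top fitted the 150 mm level within about 2 px, much closer than the pressed-down level.
- **Contact:** the tool force was about 0.5 N and the arm was about 80 mm above the bar.
- **Rest of the scene:** the short cap, jar and look-alikes looked unmoved.

**Small disagreements:** the camera estimates of the bar's centre differed by 1–3 mm, and one side-view reading of its direction was about 10° off. I read that as pixel-reading error, since the wrist picture and the tool's own turn (72.0°) agree.

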